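Isolate the key-cutting machine at the bench

TASK

The key-cutting machine is about to be opened for repair, so switch it off at its isolator: the larger of the two lever switches on the bench, the one whose lever ends in a T-shaped crossbar. Throw its lever over from where it leans now to its other stop, leaning away from the robot, and let go of it. Leave the smaller, ball-topped lamp switch as it is.

Things in the scene. Friction and masses are not known exactly. Their poses are not given: they have to be found in the camera images.
- isolator (a joint): angle of the isolator's lever about a level hinge along the base's y axis, 34 mm above the bench. 0: on, leaning 0.70 rad towards the base's -x side (roughly to the robot); 0.70: upright; 1.40: off, leaning 0.70 rad to the +x side. Stops at 0 and 1.40. Top-heavy: its weight holds it at either stop; past upright it drops to the other by itself. About 1 N at the crossbar moves it.
- isolator_bar (a point): centre of the lever's crossbar, a black round bar 18 mm thick and 70 mm long, level along the base's y axis, 90 mm from the hinge (at the stops 103 mm above the bench and 58 mm to either side of the hinge in x; upright, 124 mm above the bench). A brass blade 8 x 12 mm (12 along y) runs from hinge to crossbar.
- isolator_base: the isolator's black slab, fixed to the bench: 130 (x) x 70 (y) x 18 mm; steel cheeks round the hinge stand to 54 mm. Origin: centre of its underside, under the hinge. Its x axis points away from the robot (yaw within 0.5 rad), the way to throw the lever. Other fixed things are centred over 150 mm away, under 85 mm high within 180 mm; loose things lie beside it, under 60 mm high.
- lamp_switch (a joint): angle of the lever of the lamp switch, a smaller switch of the same build (base 100 x 55 mm, lever 61 mm long ending in a black ball of 22 mm, nowhere higher than 92 mm above the bench). 0: leaning to its own -x side, roughly to the robot, as at the start; 1.40: thrown over. To be left at 0.
Mind the look-alikes: they are no part of the job. Leave any blue or purple look-alike of the isolator_base alone. Leave any turquoise look-alike of the part that bears lamp_switch alone.

How it is judged (in metres and radians):
At the end, for the whole second after the job is handed in: The isolator's lever rests within 0.18 rad (10 degrees) of its far stop (joint above 1.22 rad), at rest, and the lamp switch's lever is still within 0.25 rad of its starting stop (value of joint isolator above 1.22 rad and velocity of joint isolator between -0.1 and 0.1 rad/s and value of joint lamp_switch below 0.25 rad); the robot touches nothing.
It fails at once if the lamp switch's lever is moved by 0.25 rad or more (value of joint lamp_switch above 0.25 rad).
It also fails if it takes over 38 s, if anything falls off the work surface, if the arm or the gripper's body presses on something with over 40 N, if the wrist force passes 120 N, or if a joint passes its speed limit or range.

ROBOT

A 6-joint arm with a two-finger parallel gripper is mounted at the origin on the work surface. World frame = base frame: x ahead of the robot, y to its left, z up, the work surface at z = 0. Lengths are in mm, angles in rad, forces in N, time in s.
With the tool pointing down it reaches from about 275 to 725 mm from the base axis. Payload 5.6 kg.
Tool frame: the origin (TCP) lies at the centre of the arm's flange, where the gripper is bolted on; the fingertips stand 173 mm ahead of it and the grasp point (between the pads) lies 155 mm ahead of it; z points along the fingers, y is the line along which they close (so a half turn about z gives the same grasp; the last joint's range is limited). The gripper opens to 85 mm and grips with 20 to 120 N. Pads are 22 mm wide; open, the fingers measure 114 mm over their backs; the gripper's body (76 mm by 85 mm) begins 54 mm behind the grasp point. The pads swing forward as they close: fully open they stand 13 mm farther back than shut.
Start: joints at [1.53, 0.255, 0.108, 0, -1.424, -0.285], TCP at [176.009, 521.07, 404.683] pointing down, gripper open.
Joint ranges: [-2.95, 2.95], [-1.21, 1.97], [-1.09, 1.5], [-2.87, 1.71], [-2.94, -0.07], [-3.05, 3.05]. Speed limits (rad/s): [2.57, 2.57, 3.14, 3.14, 3.14, 3.14].

INTERFACE

Orientations are given as a rotation vector (axis times angle).
In Python, from plant import env, eyes gives the robot as it stands.
- The arm moves only by the tool send_rows, never from a script. Its argument "plan" is text: rows parted by semicolons, each of 5 numbers parted by spaces: the finger opening in m, from 0 to 0.0854, then the shift along the tool's x, y, z in m, then the turn about the tool's z in rad. A call has 1 to 10 rows; each row shifts and turns the commanded pose from where the row before left it, along the tool's axes as they then stand; what a row does not reach is not made up. A row lasts 1/12 s, in which the tool goes at most 41.7 mm and 7.16 degrees, less where a joint would pass 70% of its speed; a pose out of reach is approached as far as the arm can. A call is refused whole if a number of a shift passes 0.0417 or a number of a turn 0.125, either way. A call with a gripper value outside its range is refused whole. The fingers move at their own pace and stop on an object; the grip force is fixed at half the most. Time passes only in rows, so rows that do not move let the fingers close. It gives the time, the measured TCP pose, the force, the opening and the grip force at its end, in the units of the state.
- env.observe(): the state, without advancing time (a new reading comes with each control period).
- eyes.camera(name): name is "scene" or "top"; returns a dict with "frame" (384x512x3 uint8, red, green, blue), "depth" (384x512 float32, mm along the optical axis (not along the pixel's ray), 0 where there is no reading), "mtx" (3x3 intrinsics, pixels), "eye" and "rotation" of the camera in the world. Camera axes: x right, y up, looking along -z (the intrinsics and any distortion apply to the point x, -y, -z); pixel columns grow to the right and rows downward; lengths in mm; the calibration is good to about 2 mm. A picture is of the moment at which its call begins.
- env.finish_job(): hands the job in; it is judged then, once.
The state is a dict: "clock": time; "joints": joint angles; "dq": joint speeds; "effort": joint torques, N m; "ee_pos": TCP position; "orientation": TCP orientation; "wrist_force": force on the tool from outside, world axes, zero at the start; "torque": the same for the moment, N m; "opening": finger opening in mm; "grip_force": force on a finger pad.
Only numpy, scipy, OpenCV 4.12 (cv2) and the standard library are available. Lean on these libraries where they do the work, as an engineer would, in place of code of your own. Each camera call takes 0.05 s, during which the arm holds its last target. There are 200 camera calls.

## Working session

There is one attempt and no reset: what is moved stays moved. The work goes in short steps, Python scripts to look and compute and a tool call to move; the robot and the scene stay as the last step left them, time stands still between calls to the robot, and variables do not carry over. Pictures are saved under pics/ and viewed, at most 10 in all, crops included, and the job is handed in when it is done.

Besides the shell and the picture viewer there is one more tool, called after ">>>" in YAML: its name, and indented under it one key for each argument. send_rows: Moves the arm, as the interface text tells. Its arguments: {"type":"object","properties":{"plan":{"type":"string"}},"required":["plan"]}

```bash
mkdir -p pics; cat > h.py <<'E'
import numpy as np,cv2
from plant import env,eyes
def cam(n):
    c=eyes.camera(n); np.savez(f'{n}.npz',**{k:np.asarray(v) for k,v in c.items()}); return c
def pts(c):
    d=c["depth"];v,u=np.mgrid[:d.shape[0],:d.shape[1]];K=c["mtx"]
    p=np.stack([(u-K[0,2])/K[0,0]*d,-(v-K[1,2])/K[1,1]*d,-d],-1)
    return p@np.asarray(c["rotation"]).T+np.asarray(c["eye"])
E
python3 - <<'E'
from h import *
for n in("top","scene"):
    c=cam(n);cv2.imwrite(f'pics/{n}1.png',cv2.resize(c["frame"][...,::-1],(768,576)))
    print(n,c["eye"],c["rotation"],c["mtx"],[k for k in c])
s=env.observe();print(s)
E
```

```text
top [ 324.80576519 -173.33916243 1267.75452292] [ 0.09903585 -0.09974771 -1.5856959 ] [[424.96242239   0.         251.36103393]
 [  0.         424.96242239 192.49468542]
 [  0.           0.           1.        ]] ['frame', 'depth', 'mtx', 'eye', 'rotation']
scene [1086.91866064  108.03858121  832.03796275] [0.48133875 0.75836075 1.85839554] [[363.90749327   0.         262.60810772]
 [  0.         363.90749327 197.93570212]
 [  0.           0.           1.        ]] ['frame', 'depth', 'mtx', 'eye', 'rotation']
{'clock': 0.1, 'joints': array([ 1.52963304e+00,  2.55649320e-01,  1.07131524e-01, -4.25956096e-04,
       -1.42390479e+00, -2.84621691e-01]), 'dq': array([-0.00153479, -0.00234612,  0.00218397,  0.0012717 , -0.00167034,
        0.00071585]), 'effort': array([-1.89431426e-03, -3.87603056e+01,  2.38477707e+01,  5.37803292e+00,
       -3.73284172e-03, -1.28067636e-06]), 'ee_pos': array([175.9072324 , 520.9449209 , 403.90476882]), 'orientation': array([ 3.09834596e+00, -5.09308787e-01, -3.46531876e-04]), 'wrist_force': array([-0.58804445, -0.14602133,  0.08671332]), 'torque': array([0.0096626 , 0.08804139, 0.00901972]), 'grip_force': 0.0, 'opening': 85.4385384225822}
```

Rotation is a rotation vector.

View pics/top1.png

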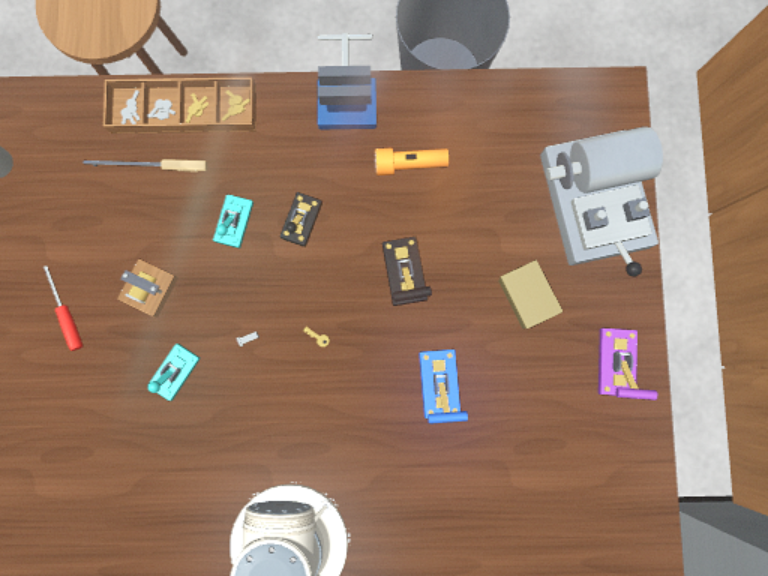

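View pics/scene1.png

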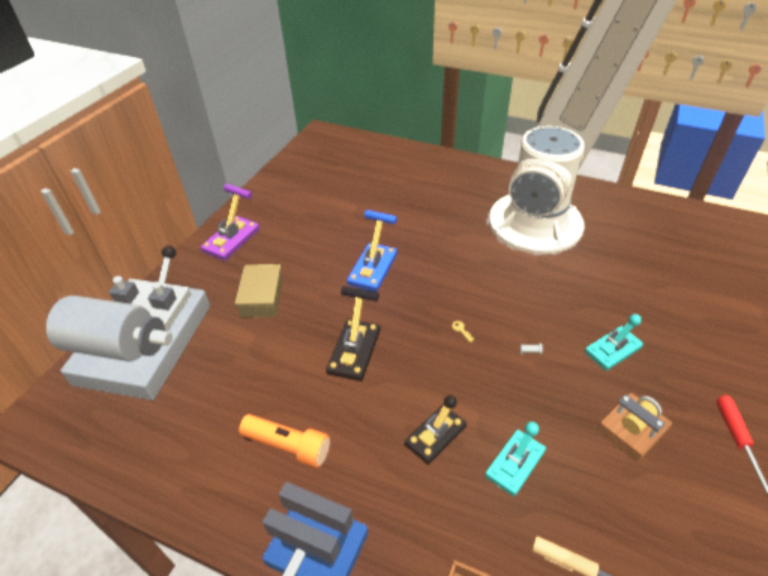

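Top view, in 768-px pixels: lever switches with a crossbar are black (406,272), blue (440,385) and purple (619,362). Ball switches are black (300,218) and turquoise (232,220) and (173,372). The black T-bar one at (406,272) is the isolator, because it has a black slab and a crossbar. Its bar is at (411,296). The lamp switch is the black ball one at (300,218).

```bash
sed -i 's/^    return p@.*/    return p@cv2.Rodrigues(np.asarray(c["rotation"]))[0].T+np.asarray(c["eye"])/' h.py
python3 - <<'E'
from h import *
c=dict(np.load('top.npz'));P=pts(c);f=c["frame"]
cv2.imwrite('pics/crop.png',cv2.resize(f[130:235,170:320,::-1],(750,525),interpolation=cv2.INTER_CUBIC))
m=np.zeros(f.shape[:2],bool);m[150:210,245:300]=1
blk=m&(f.max(2)<60)
z=P[...,2]
print("table z",np.median(z[220:240,180:260]))
for nm,lo,hi in(("slab",8,27),("bar",85,125)):
    k=blk&(z>lo)&(z<hi); q=P[k]
    r=cv2.minAreaRect(q[:,:2].astype(np.float32)); print(nm,k.sum(),q.mean(0),r)
# all tall things near
k=(z>85)&(P[...,0]<700)&(P[...,0]>150)&(abs(P[...,1])<600)
n,l,s,ct=cv2.connectedComponentsWithStats(k.astype(np.uint8))
for i in range(1,n):
    if s[i,4]>5:print(s[i],P[l==i].mean(0).round(),z[l==i].max())
for u,v in((200,145),(193,152)): print(P[v,u])
E
```

```text
table z 0.2576365947427348
slab 4 [ 457.18299244 -244.12122223   15.31328748] ((456.1467590332031, -235.9022216796875), (0.5928791761398315, 53.89541244506836), 8.160552024841309)
bar 1 [ 473.9054734  -267.35022725  113.11707448] ((473.9054870605469, -267.3502197265625), (0.0, 0.0), 0.0)
[364 105  43  24 622] [ 677. -557.  128.] 1267.7545229194939
[390 138  14  15 162] [ 598. -581.  112.] 1267.7545229194939
[262 189  26  12 179] [ 463. -238.  115.] 1267.7545229194939
[285 270  27  13 194] [ 242. -296.  119.] 1267.7545229194939
[624.21687807 -26.17841916  41.93349157]
[596.11478805  -9.98203727  74.42612262]
```

View pics/crop.png

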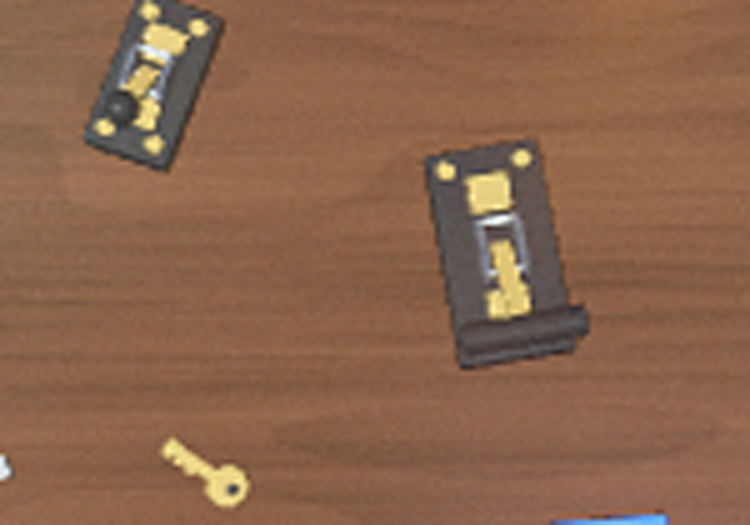

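The crop confirms a black slab with a T-bar: bar at about (525,330) in the crop, slab corners (430,155), (535,143), (575,350) and (462,367). The ball-topped lamp switch is at the upper left (150,80). Next I get the poses from colour masks by z.

```bash
python3 - <<'E'
from h import *
c=dict(np.load('top.npz'));P=pts(c);f=c["frame"].astype(int);z=P[...,2]
def ray(u,v,h):
    R=cv2.Rodrigues(c["rotation"])[0];K=c["mtx"]
    d=R@np.array([(u-K[0,2])/K[0,0],-(v-K[1,2])/K[1,1],-1]);return c["eye"]+d*(h-c["eye"][2])/d[2]
# slab corners from crop (/5 + offset), slab top 18 mm
C=[ray(170+(x-2)/5,130+(y-2)/5,18)[:2] for x,y in((428,157),(535,142),(577,350),(462,367))]
print(np.round(C),"centre",np.mean(C,0).round(1))
d=(C[0]+C[1]-C[2]-C[3]);print("sizes",np.linalg.norm(d)/2,np.linalg.norm(C[0]-C[1]),"yaw",np.arctan2(d[1],d[0]))
m=np.zeros(z.shape,bool);m[180:205,258:295]=1
k=m&(z>80)&(z<140)&(np.ptp(f,axis=2)<30);q=P[k];r=cv2.minAreaRect(q[:,:2].astype(np.float32))
print("bar",k.sum(),np.median(q,0),r)
print("bar ray",ray(170+(522-2)/5,130+(330-2)/5,108))
E
```

```text
[[ 578. -188.]
 [ 586. -253.]
 [ 461. -274.]
 [ 452. -206.]] centre [ 519.2 -230.4]
sizes 127.7162986094266 64.75514818943381 yaw 0.15540056493830404
bar 161 [ 461.54247802 -239.74394293  110.00943756] ((463.35028076171875, -238.69833374023438), (18.222599029541016, 69.68748474121094), 8.295342445373535)
bar ray [ 462.34219598 -237.19531342  108.        ]
```

Hinge is at about (520,-230) with yaw 0.15. The measured bar (462,-239) agrees with the 58 mm offset. I'll push the bar with closed fingers from a point behind it, about (410,-246). First move goes across at height.

>>> send_rows:
  plan: "0 0.0234 0.0326 0 0;0 0.0234 0.0326 0 0;0 0.0234 0.0326 0 0;0 0.0234 0.0326 0 0;0 0.0234 0.0326 0 0;0 0.0234 0.0326 0 0;0 0.0234 0.0326 0 0;0 0.0234 0.0326 0 0;0 0.0234 0.0326 0 0;0 0.0234 0.0326 0 0"

```text
clock: 0.93
ee_pos: [293.0, 135.2, 404.6]
orientation: [-3.1, 0.508, -0.0]
wrist_force: [1.7, -0.6, -0.1]
opening: -0.1
grip_force: 0.0
```

>>> send_rows:
  plan: "0 0.0234 0.0326 0 0;0 0.0234 0.0326 0 0;0 0.0234 0.0326 0 0;0 0.0234 0.0326 0 0;0 0.0234 0.0326 0 0;0 0.0234 0.0326 0 0;0 0.0234 0.0326 0 0;0 0.0234 0.0326 0 0;0 0.0234 0.0326 0 0;0 0.0234 0.0326 0 0"

```text
clock: 1.77
ee_pos: [410.6, -248.7, 404.2]
orientation: [-3.1, 0.51, 0.001]
wrist_force: [2.0, 0.9, 0.9]
opening: 0.1
grip_force: 0.0
```

>>> send_rows:
  plan: "0 0 0 0 -0.12;0 0 0 0 -0.12;0 0 0 0 -0.12;0 0 0 0 -0.12;0 0 0 0 0;0 0 0 0 0"

```text
clock: 2.27
ee_pos: [410.6, -246.4, 404.4]
orientation: [-3.132, -0.236, 0.001]
wrist_force: [-0.1, -0.4, -0.1]
opening: -0.0
grip_force: 0.0
```

```bash
python3 - <<'E'
from h import *
s=env.observe();R=cv2.Rodrigues(s["orientation"])[0];print(s["clock"],s["joints"],s["ee_pos"],s["opening"],s["wrist_force"]);print(R)
print("to (408,-247,263) in tool:",R.T@(np.array([408,-247,263])-s["ee_pos"]))
E
```

```text
2.2667 [-2.12240358e-01  1.14037446e-01 -6.76816536e-02 -1.44191107e-04
 -1.38978361e+00  1.93357498e+00] [ 410.62346396 -246.40014351  404.36325834] -0.005689110866901407 [-0.08040051 -0.40254733 -0.14818947]
[[ 9.88694191e-01  1.49944523e-01 -6.60651405e-04]
 [ 1.49944737e-01 -9.88694338e-01  2.87451861e-04]
 [-6.10080471e-04 -3.83263186e-04 -9.99999740e-01]]
to (408,-247,263) in tool: [ -2.59750594   0.25388    141.36478242]
```

>>> send_rows:
  plan: "0 0 0 0.028 0;0 0 0 0.028 0;0 0 0 0.028 0;0 0 0 0.028 0;0 0 0 0.028 0;0 0 0 0 0;0 0.015 0 0 0;0 0.01 0 0 0;0 0 0 0 0"

```text
clock: 3.02
ee_pos: [437.6, -242.6, 266.2]
orientation: [3.131, 0.241, 0.004]
wrist_force: [-0.1, -0.6, 0.4]
opening: -0.2
grip_force: 0.0
```

```bash
python3 - <<'E'
from h import *
c=cam("scene");f=c["frame"]
cv2.imwrite('pics/s2.png',cv2.resize(f[100:290,140:390,::-1],(750,570)))
s=env.observe();print(s["ee_pos"],s["wrist_force"])
E
```

```text
[ 436.67254312 -242.53097237  265.94454159] [-0.23715704 -0.11314296 -0.76010547]
```

View pics/s2.png

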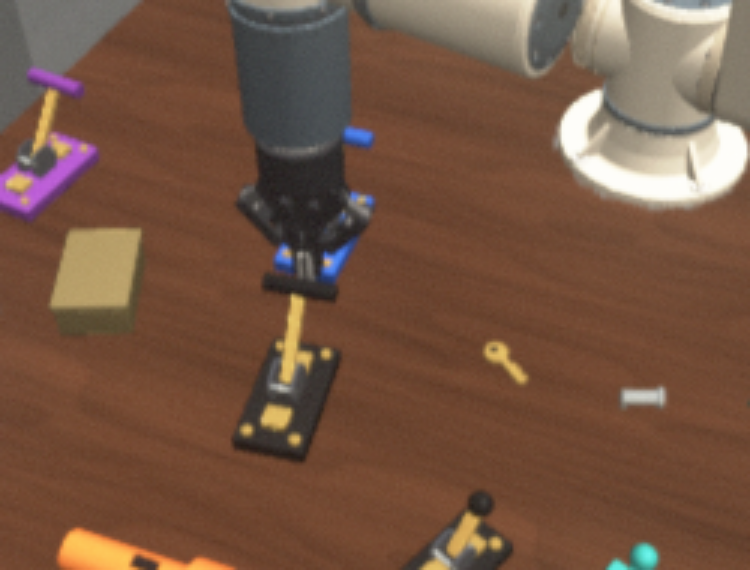

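The fingers are centred right behind the bar, seen at (300,287) in the crop. I'll lower them 6 mm and push along +x.

>>> send_rows:
  plan: "0 0 0 0.006 0;0 0.01 0 0 0;0 0.01 0 0 0;0 0.01 0 0 0;0 0.01 0 0 0;0 0.01 0 0 0;0 0.01 0 0 0;0 0.01 0 0 0;0 0.01 0 0 0;0 0.01 0 0 0"

```text
clock: 3.9
ee_pos: [525.5, -228.5, 258.5]
orientation: [-3.132, -0.242, 0.0]
wrist_force: [0.5, 0.5, -0.2]
opening: 0.3
grip_force: 0.0
```

>>> send_rows:
  plan: "0 0.01 0 0 0;0 0.005 0 0 0;0 0 0 0 0;0 0 0 0 0;0 -0.02 0 0 0;0 -0.03 0 0 0;0 0 0 -0.03 0;0 0 0 -0.04 0;0 0 0 -0.04 0;0 -0.03 0 -0.02 0"

```text
clock: 4.73
ee_pos: [462.2, -239.0, 393.2]
orientation: [3.128, 0.244, 0.009]
wrist_force: [0.3, -0.8, 1.3]
opening: -0.1
grip_force: 0.0
```

>>> send_rows:
  plan: "0 -0.03 0 -0.01 0;0 -0.03 0 0 0;0 -0.03 0 0 0;0 0 0 0 0;0 0 0 0 0"

```text
clock: 5.15
ee_pos: [369.4, -252.7, 399.4]
orientation: [3.132, 0.24, 0.003]
wrist_force: [0.2, -0.3, -0.2]
opening: -0.1
grip_force: 0.0
```

```bash
python3 - <<'E'
from h import *
c=cam("scene");f=c["frame"]
cv2.imwrite('pics/s3.png',cv2.resize(f[100:290,140:390,::-1],(750,570)))
s=env.observe();print(s["ee_pos"],s["wrist_force"],s["dq"].round(3))
P=pts(c);z=P[...,2];k=(abs(P[...,0]-578)<35)&(abs(P[...,1]+222)<45)&(z>85)&(z<140);print(k.sum(),np.median(P[k],0))
E
```

```text
[ 370.42501652 -252.66149729  399.14063779] [-0.04032063  0.25747256 -0.07233457] [ 0.012  0.034  0.021  0.     0.    -0.002]
190 [ 581.77698892 -219.27222431  111.95549632]
```

View pics/s3.png

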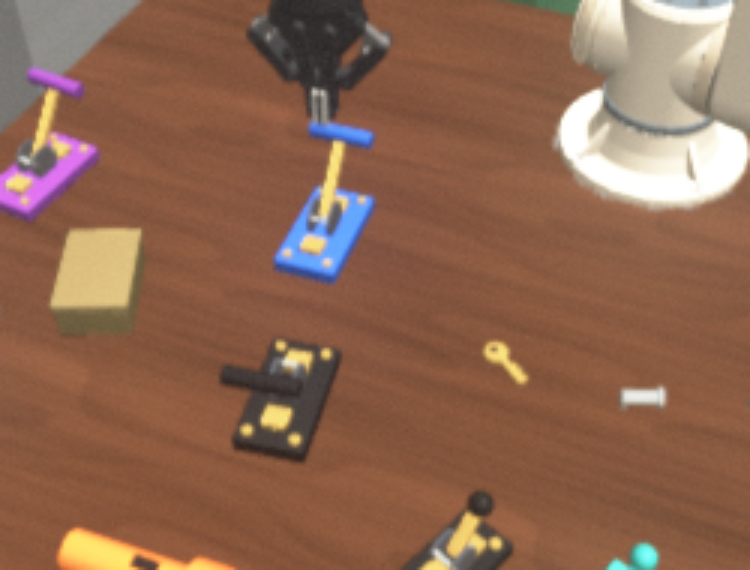

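The bar is now at the far stop, measured at (582,-219,~105) against an expected (577,-222,103). In the crop it is at (260,380). The lamp switch is unchanged at (480,500), and the arm is clear of everything.

```bash
python3 -c "
from plant import env
print(env.finish_job())"
```

```text
the job is handed in; nothing more can be done
None
```

The isolator's lever is thrown to its far (off) stop and released, the lamp switch was not touched, and the job is handed in; no verdict was returned.

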